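# Pair the stacked canister lids with their jars before firing

## Robot

A 7-joint arm with a two-finger parallel gripper is mounted at the origin on the work surface. World frame = base frame: x ahead of the robot, y to its left, z up, the work surface at z = 0. Lengths are in m, angles in rad, forces in N, time in s.
With the tool pointing down it reaches from about 0.425 to 0.925 m from the base axis. Payload 6.8 kg.
Tool frame: the origin (TCP) lies on the front face of the gripper's body, between the roots of the fingers; the fingertips stand 73 mm ahead of it and the grasp point (between the pads) lies 54 mm ahead of it (bot.finger_overhang is the z of the fingertips in the tool frame, in m); z points along the fingers, y is the line along which they close (so a half turn about z gives the same grasp; the last joint's range is limited). The gripper opens to 85 mm and grips with 20 to 120 N. Pads are 22 mm wide; open, the fingers measure 114 mm over their backs; the gripper's body (76 mm by 85 mm) begins 54 mm behind the grasp point. The pads swing forward as they close: fully open they stand 13 mm farther back than shut.
Start: joints at [1.195, 0.477, 0.022, 1.555, -0.011, 1.109, -0.083], TCP at [0.179, -0.651, 0.304] pointing down, gripper open.
Joint ranges: [-2.96, 2.96], [-0.34, 2.1], [-1.41, 1.46], [0.24, 2.44], [-1.37, 4.51], [0.17, 1.92], [-2.96, 2.96]. Speed limits (rad/s): [2.39, 2.39, 3.14, 3.14, 3.14, 3.14, 3.14].

## Interface

Orientations are given as a unit quaternion [w, x, y, z].
In Python, from station import bot gives the robot as it stands.
- The arm moves only by the tool servo_tool, never from a script. Its argument "motion" is one flat list of numbers, 7 for each row, row after row: the shift along the tool's x, y, z as a fraction of full scale, then the turn, a rotation vector about the tool's x, y, z as a fraction of full scale, then the closure, from 0 (fully open) to 1 (shut). In form: [tx, ty, tz, ax, ay, az, gripper, tx, ty, tz, ax, ay, az, gripper, ...]. A call has 1 to 5 rows; each row shifts and turns the commanded pose from where the row before left it, along the tool's axes as they then stand; what a row does not reach is not made up. Full scale, the value 1, is 0.02 m for a shift and 0.15 rad for a turn. A row lasts 1/8 s, in which the tool goes at most 62.5 mm and 10.7 degrees, less where a joint would pass 70% of its speed; a pose out of reach is approached as far as the arm can. A call with a number of a shift or a turn outside -1 to 1 is refused whole. A call with a gripper value outside its range is refused whole. The fingers move at their own pace and stop on an object; "grip_force" is the grip in N (left out, the last holds). Time passes only in rows, so rows that do not move let the fingers close. It gives the time, the measured TCP pose, the force, the opening and the grip force at its end, in the units of the state.
- bot.get_obs(): the state, without advancing time (a new reading comes with each control period).
- bot.read_camera(name): name is "side" or "top" or "wrist"; returns the picture (480x640x3 uint8, red, green, blue); there is no depth.
- bot.get_calibration(name): a dict with "mtx" (3x3 intrinsics, pixels), "k1" (the pictures are not rectified: a ray, as slopes to the right and down, at radius r is drawn at 1 + k1 r^2 times it, then the intrinsics apply), "rvec" (rotation vector, rad) and "tvec" (3), from world to camera coordinates, as OpenCV has them. Camera axes: x right, y down, z forward; pixel columns grow to the right and rows downward; lengths in m; the calibration is good to about 2 mm. A picture is of the moment at which its call begins: read the wrist's pose just before it. get_calibration takes no time and is no camera call; for the wrist camera it gives the pose at the moment of the call.
- bot.hand_in(): hands the job in; it is judged then, once.
Trained networks look in the newest picture that a camera, given by its name, has taken for a name from the list of things; names that differ only in an ending like _2 or _b are one class to them, and where a whole thing is asked for, a point or a joint stands for the part that bears it (a point fixed in the world has none). Each returns a list of dicts, best first, with "p" (0 to 1); they miss things now and then, are a little off and sometimes report something else, mostly with a low value. They report only what shows in the picture. A call takes as long as a camera call. They do not tell look-alikes from the thing itself.
- bot.boxes_of(camera, name): "uv" ([column, row] in pixels, amid what is visible of it).
The state is a dict: "t": time; "q": joint angles; "joint_vel": joint speeds; "joint_torque": joint torques, N m; "eef_pos": TCP position; "tool_rot": TCP orientation; "contact_force": force on the tool from outside, world axes, zero at the start; "torque": the same for the moment, N m; "gripper_width": opening from 0.0 (shut) to 1.0 (fully open); "grasp_force": force on a finger pad.
Only numpy, scipy, OpenCV 4.12 (cv2) and the standard library are available. Lean on these libraries where they do the work, as an engineer would, in place of code of your own. Each camera call takes 0.05 s, during which the arm holds its last target. There are 200 camera calls.

## Task

The lids of the four-piece canister set are piled up on the plaster bat; before the set goes into the kiln every jar needs its own lid, the one of its size and glaze colour. Take the stack apart from the top and close the jars one after another, each lid sitting fully home on its jar before you take the next. The ware chips easily: set the lids down, do not drop them, and leave the jars and the two slip trailers between them standing where they are.

Things in the scene. Friction and masses are not known exactly. Their poses are not given: they have to be found in the camera images.
- lid_cream: Smallest lid, cream glaze, 75 g; starts on top of the ochre lid. Disc 60 mm across (z 15 to 24 mm), round knob 20 mm across on top (z 24 to 37) to pinch; under the disc a hollow locating ring 37 mm across, tapering to 31 at its lower edge (z 0). Origin: on the axis, at that lower edge; z up. Stacked rings stand on the next disc, over its knob: one lid every 24 mm.
- lid_ochre: Second smallest lid, ochre glaze, 120 g; starts on the green lid. Disc 78 mm across (z 15 to 24 mm), round knob 20 mm across on top (z 24 to 37) to pinch; under the disc a hollow locating ring 55 mm across, tapering to 49 at its lower edge (z 0). Origin: on the axis, at that lower edge; z up. Stacked rings stand on the next disc, over its knob: one lid every 24 mm.
- lid_green: Second largest lid, green glaze, 180 g; starts on the blue lid. Disc 96 mm across (z 15 to 24 mm), round knob 20 mm across on top (z 24 to 37) to pinch; under the disc a hollow locating ring 73 mm across, tapering to 67 at its lower edge (z 0). Origin: on the axis, at that lower edge; z up. Stacked rings stand on the next disc, over its knob: one lid every 24 mm.
- lid_blue: Largest lid, blue glaze, 250 g; starts at the bottom, on a white plaster bat (22 mm thick). Disc 114 mm across (z 15 to 24 mm), round knob 20 mm across on top (z 24 to 37) to pinch; under the disc a hollow locating ring 91 mm across, tapering to 85 at its lower edge (z 0). Origin: on the axis, at that lower edge; z up. Stacked rings stand on the next disc, over its knob: one lid every 24 mm.
- jar_cream: The smallest jar, open, clay with its upper half glazed cream; loose, standing on the bench. 72 mm high, 68 mm across the belly, mouth 46 mm across inside, rim 60 mm across outside. Origin: centre of its underside, z up; the rim is at z 72 mm. With its lid home the lid's origin lies 57 mm above the jar's origin.
- jar_ochre: The second smallest jar, open, clay with its upper half glazed ochre; loose, standing on the bench. 84 mm high, 86 mm across the belly, mouth 64 mm across inside, rim 78 mm across outside. Origin: centre of its underside, z up; the rim is at z 84 mm. With its lid home the lid's origin lies 69 mm above the jar's origin.
- jar_green: The second largest jar, open, clay with its upper half glazed green; loose, standing on the bench. 96 mm high, 104 mm across the belly, mouth 82 mm across inside, rim 96 mm across outside. Origin: centre of its underside, z up; the rim is at z 96 mm. With its lid home the lid's origin lies 81 mm above the jar's origin.
- jar_blue: The largest jar, open, clay with its upper half glazed blue; loose, standing on the bench. 108 mm high, 122 mm across the belly, mouth 100 mm across inside, rim 114 mm across outside. Origin: centre of its underside, z up; the rim is at z 108 mm. With its lid home the lid's origin lies 93 mm above the jar's origin.
- trailer_left: Slip trailer standing on the bench among the jars on the left side (from the robot): a brick-red bulb 62 mm across, 98 mm high with its thin steel nozzle. Loose, 140 g, to be left standing. Origin: centre of its underside, z up.
- trailer_right: Slip trailer standing on the bench among the jars on the right side (from the robot): a brick-red bulb 62 mm across, 98 mm high with its thin steel nozzle. Loose, 140 g, to be left standing. Origin: centre of its underside, z up.
Things that resemble listed ones, but are neither listed nor needed, are in the scene too. Leave any red look-alike of the lid_blue alone. Leave any purple look-alike of the jar_cream alone.

How it is judged:
On the way, in this order (a step that is already met when the one before it is completed fails the run):
1. the cream lid (smallest) is home on the cream jar (horizontal distance between lid_cream and jar_cream below 0.008 m and z of lid_cream in the frame of jar_cream between 0.054 and 0.06 m and angle between lid_cream's own z axis and vertical below 0.06 rad), for 0.2 s.
2. the ochre lid (second smallest) is home on the ochre jar (horizontal distance between lid_ochre and jar_ochre below 0.008 m and z of lid_ochre in the frame of jar_ochre between 0.066 and 0.072 m and angle between lid_ochre's own z axis and vertical below 0.06 rad), for 0.2 s.
3. the green lid (second largest) is home on the green jar (horizontal distance between lid_green and jar_green below 0.008 m and z of lid_green in the frame of jar_green between 0.078 and 0.084 m and angle between lid_green's own z axis and vertical below 0.06 rad), for 0.2 s.
4. the blue lid (largest) is home on the blue jar (horizontal distance between lid_blue and jar_blue below 0.008 m and z of lid_blue in the frame of jar_blue between 0.09 and 0.096 m and angle between lid_blue's own z axis and vertical below 0.06 rad), for 0.2 s.
At the end, for the whole second after the job is handed in: Each of the four lids lies fully home and level on the jar of its own colour and size (axes within 8 mm, seated height within 3 mm, tilt under 0.06 rad), released and at rest, and all jars stand upright (all of step 1 and all of step 2 and all of step 3 and all of step 4 and linear speed of each of lid_cream, lid_ochre, lid_green, lid_blue below 0.02 m/s and angle between each of jar_cream, jar_ochre, jar_green, jar_blue's own z axis and vertical below 0.06 rad); the robot touches nothing.
It fails at once if a lid is dropped (it moves faster than 0.5 m/s, a fall of more than about 13 mm, while the gripper does not hold it) ((linear speed of lid_cream above 0.5 m/s and contact force between the fingers and lid_cream below 0.05 N) or (linear speed of lid_ochre above 0.5 m/s and contact force between the fingers and lid_ochre below 0.05 N) or (linear speed of lid_green above 0.5 m/s and contact force between the fingers and lid_green below 0.05 N) or (linear speed of lid_blue above 0.5 m/s and contact force between the fingers and lid_blue below 0.05 N)).
It fails at once if a jar is pushed more than 40 mm from its place or tipped more than 15 degrees (distance of any of jar_cream, jar_ochre, jar_green, jar_blue from where it was at the start of the episode above 0.04 m or angle between any of jar_cream, jar_ochre, jar_green, jar_blue's own z axis and vertical above 0.26 rad).
It fails at once if a slip trailer is pushed more than 40 mm from its place or tipped more than 20 degrees (distance of any of trailer_left, trailer_right from where it was at the start of the episode above 0.04 m or angle between any of trailer_left, trailer_right's own z axis and vertical above 0.35 rad).
It also fails if it takes over 125 s, if anything falls off the work surface, if the arm or the gripper's body presses on something with over 40 N, if the wrist force passes 120 N, or if a joint passes its speed limit or range.

## Working session

There is one attempt and no reset: what is moved stays moved. The work goes in short steps, Python scripts to look and compute and a tool call to move; the robot and the scene stay as the last step left them, time stands still between calls to the robot, and variables do not carry over. Pictures are saved under pics/ and viewed, at most 14 in all, crops included, and the job is handed in when it is done.

Besides the shell and the picture viewer there is one more tool, called after "Request:" by a JSON object that holds its "op" and its "data". servo_tool: Moves the arm, as the interface text tells. Shift numbers are shares of 0.02 m and turn numbers shares of 0.15 rad, none past 1 either way. Its arguments: {"type":"object","properties":{"motion":{"type":"array","items":{"type":"number","minimum":-1,"maximum":1}},"grip_force":{"type":"number"}},"required":["motion"]}

```bash
mkdir -p pics; ls; cat > h.py <<'E'
import numpy as np, cv2
from station import bot
def ray(cam,uv,cal=None):
    c=cal or bot.get_calibration(cam); K=np.array(c["mtx"]);
    d=np.array([(uv[0]-K[0,2])/K[0,0],(uv[1]-K[1,2])/K[1,1]]); s=d.copy()
    for _ in range(20): s=d/(1+c["k1"]*(s@s))
    R=cv2.Rodrigues(np.array(c["rvec"],float))[0]; t=np.array(c["tvec"],float).ravel()
    return -R.T@t, R.T@np.array([s[0],s[1],1])
def atz(cam,uv,z,cal=None):
    o,d=ray(cam,uv,cal); return o+d*(z-o[2])/d[2]
def proj(cam,P,cal=None):
    c=cal or bot.get_calibration(cam); K=np.array(c["mtx"])
    R=cv2.Rodrigues(np.array(c["rvec"],float))[0]; p=R@np.array(P)+np.array(c["tvec"],float).ravel()
    s=p[:2]/p[2]; s=s*(1+c["k1"]*(s@s)); return K[:2,:2]@s+K[:2,2]
def save(cam,name):
    im=bot.read_camera(cam); cv2.imwrite(f"pics/{name}.png",im[...,::-1]); return im
E
python3 - <<'E'
from h import *
for c in("top","side"):
    im=save(c,c+"0"); o,_=ray(c,(320,240)); print(c,o.round(3))
    for n in ["lid_cream","lid_ochre","lid_green","lid_blue","jar_cream","jar_ochre","jar_green","jar_blue","trailer_left"]:
        print(n,[(np.round(b["uv"]).tolist(),round(b["p"],2),atz(c,b["uv"],0.08)[:2].round(3).tolist()) for b in bot.boxes_of(c,n)])
print(bot.get_obs())
E
```

```text
pics
top [0.371 0.045 1.341]
lid_cream [([339.0, 237.0], 0.85, [0.446, 0.022])]
lid_ochre [([335.0, 247.0], 0.66, [0.423, 0.032])]
lid_green [([322.0, 233.0], 0.73, [0.457, 0.061])]
lid_blue [([339.0, 257.0], 0.9, [0.399, 0.023]), ([452.0, 310.0], 0.7, [0.272, -0.239]), ([250.0, 322.0], 0.56, [0.252, 0.232]), ([332.0, 252.0], 0.54, [0.411, 0.039])]
jar_cream [([164.0, 272.0], 0.95, [0.369, 0.433]), ([268.0, 164.0], 0.69, [0.621, 0.187])]
jar_ochre [([421.0, 145.0], 0.61, [0.662, -0.176])]
jar_green [([472.0, 244.0], 0.86, [0.425, -0.291]), ([344.0, 255.0], 0.34, [0.405, 0.009])]
jar_blue [([229.0, 249.0], 0.91, [0.422, 0.279])]
trailer_left [([283.0, 237.0], 0.61, [0.449, 0.153])]
side [0.325 0.773 0.667]
lid_cream [([328.0, 214.0], 0.82, [0.454, -0.018])]
lid_ochre [([327.0, 228.0], 0.58, [0.447, 0.027])]
lid_green [([330.0, 242.0], 0.92, [0.434, 0.07])]
lid_blue [([424.0, 186.0], 0.93, [0.269, -0.158]), ([427.0, 354.0], 0.91, [0.253, 0.294]), ([326.0, 254.0], 0.78, [0.435, 0.103]), ([342.0, 195.0], 0.75, [0.436, -0.089])]
jar_cream [([331.0, 454.0], 0.89, [0.364, 0.469]), ([216.0, 
[... 448 characters left out ...]
 0.02239487,  1.55540481, -0.01149861,
        1.10934625, -0.08306964]), 'joint_vel': array([-2.59749407e-04,  7.66858865e-05, -1.66754537e-04,  1.45024491e-03,
       -1.42967110e-04,  1.51057711e-03, -2.14362582e-04]), 'joint_torque': array([ 4.48943874e-04, -5.96337712e+01,  1.60651345e+00, -2.81554520e+01,
        1.24076134e-02,  1.73335880e-03,  2.01806546e-05]), 'eef_pos': array([ 0.17862922, -0.65093597,  0.30391335]), 'tool_rot': array([-1.06587200e-05,  9.91046788e-01,  1.33515032e-01,  5.25905257e-06]), 'contact_force': array([-0.21723605,  0.32189336, -0.33146965]), 'torque': array([ 0.03592908, -0.04988163, -0.01073691]), 'grasp_force': 0.0, 'gripper_width': 1.0004756011978715}
```

View pics/top0.png

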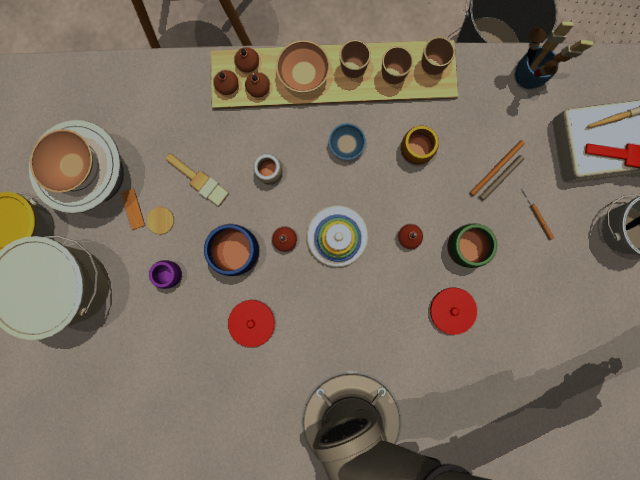

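View pics/side0.png

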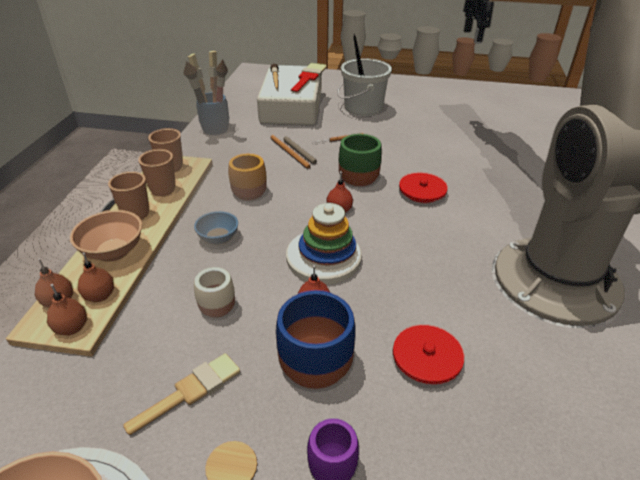

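The top picture shows the stack at (338,237), with jars blue (231,250), cream (267,168), ochre (420,145) and green (472,245). The trailers are at (284,238) and (410,236), and the look-alikes are the red lids and the purple jar at (165,274). I'll refine by fitting outlines.

```bash
cat > fit.py <<'E'
from h import *
from scipy.optimize import minimize
def circ(cam,x,y,z,r,cal):
    a=np.linspace(0,2*np.pi,48,endpoint=False)
    return np.array([proj(cam,[x+r*np.cos(t),y+r*np.sin(t),z],cal) for t in a])
# rims: rim ring (annulus) sharpest = maximise gradient along outer+inner rim circles, both at rim height
def fitrings(im,cam,guess,rings,cal,rad=.02,step=.001):
    g=cv2.GaussianBlur(im,(0,0),1.0).astype(float)
    gx=cv2.Sobel(g,cv2.CV_64F,1,0);gy=cv2.Sobel(g,cv2.CV_64F,0,1)
    G=np.sqrt((gx**2+gy**2).sum(2))
    def sc(p):
        s=0
        for z,r in rings:
            c=circ(cam,p[0],p[1],z,r,cal).astype(np.float32)
            s+=cv2.remap(G,c[None,:,0],c[None,:,1],cv2.INTER_LINEAR).mean()
        return s
    n=np.arange(-rad,rad+1e-9,2*step); best=max(((sc((guess[0]+i,guess[1]+j)),guess[0]+i,guess[1]+j) for i in n for j in n))
    m=minimize(lambda p:-sc(p),best[1:],method="Nelder-Mead",options=dict(initial_simplex=np.array(best[1:])+np.array([[0,0],[step,0],[0,step]])))
    return m.x
JARS=dict(cream=((.615,.187),.072,.060,.046),ochre=((.66,-.174),.084,.078,.064),green=((.43,-.288),.096,.096,.082),blue=((.425,.273),.108,.114,.100))
E
python3 - <<'E'
from fit import *
im=cv2.imread("pics/top0.png"); cal=bot.get_calibration("top"); vis=cv2.resize(im[110:290,180:520],None,fx=2.3,fy=2.3)
def draw(p,z,r): 
    c=(circ("top",p[0],p[1],z,r,cal)-[180,110]+.5)*2.3-.5; cv2.polylines(vis,[c.astype(int)],True,(255,0,255),1)
for n,(g,h,do,di) in JARS.items():
    p=fitrings(im,"top",g,[(h,do/2),(h,di/2)],cal); print(n,p.round(4)); draw(p,h,do/2);draw(p,h,di/2)
print("bat/stack")
p0=(.446,.022)
for nm,rs in dict(all=[(.118,.030),(.094,.039),(.070,.048),(.046,.057)],cream=[(.118,.030),(.131,.010)],blue=[(.046,.057)],green=[(.07,.048)],och=[(.094,.039)]).items():
    p=fitrings(im,"top",p0,rs,cal,.012); print(nm,p.round(4))
    if nm=="all":
        p0=p; [draw(p,*r) for r in rs]
for uv in((284,238),(410,236)): print("trailer",atz("top",uv,.06)[:2].round(3))
cv2.imwrite("pics/fit.png",vis); print(bot.finger_overhang)
E
```

```text
cream [0.6174 0.1913]
ochre [ 0.6697 -0.177 ]
green [ 0.4234 -0.2952]
blue [0.4214 0.2761]
bat/stack
all [0.4462 0.0242]
cream [0.4452 0.024 ]
blue [0.4463 0.0252]
green [0.4363 0.0212]
och [0.4564 0.0158]
trailer [0.447 0.152]
trailer [ 0.447 -0.147]
0.0726
```

View pics/fit.png

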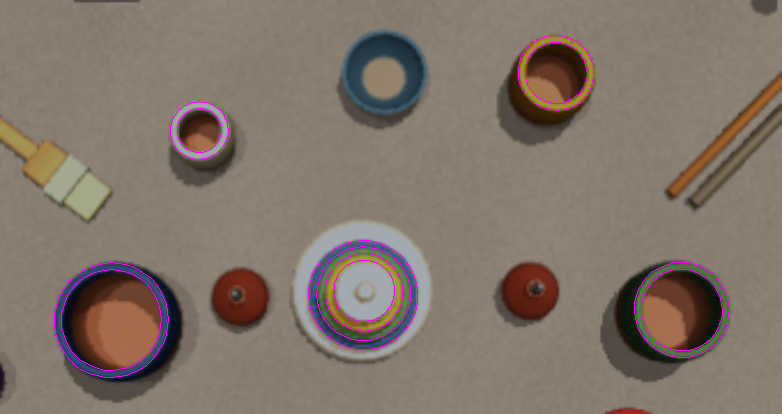

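The fitted rims and stack rings sit on the picture outlines. I'll set out, levelling the yaw first.

Request:
{"op": "servo_tool", "data": {"motion": [0,0,0,0,0,0.893,0,0,0,0,0,0,0.893,0,1,-1,0,0,0,0,0,1,-1,0,0,0,0,0,1,-1,0,0,0,0,0]}}

```text
t: 1.62
eef_pos: [0.2392, -0.5903, 0.3039]
tool_rot: [0.0, 1.0, -0.0, 0.0]
contact_force: [0.3, 0.2, 0.3]
gripper_width: 1.001
grasp_force: 0.0
```

Request:
{"op": "servo_tool", "data": {"motion": [1,-1,0,0,0,0,0,1,-1,0,0,0,0,0,1,-1,0,0,0,0,0,1,-1,0,0,0,0,0,1,-1,0,0,0,0,0]}}

```text
t: 2.25
eef_pos: [0.3393, -0.4903, 0.3041]
tool_rot: [0.0, 1.0, -0.0, 0.0]
contact_force: [1.1, 0.1, 0.0]
gripper_width: 0.998
grasp_force: 0.0
```

```bash
cat > st.py <<'E'
from h import *
o=bot.get_obs(); print(round(o["t"],2),"q",np.round(o["q"],2).tolist(),"p",np.round(o["eef_pos"],4).tolist(),"r",np.round(o["tool_rot"],3).tolist(),"F",np.round(o["contact_force"],1).tolist(),"w",round(o["gripper_width"],3),"g",round(o["grasp_force"],1))
E
python3 st.py
```

```text
2.25 q [0.85, 0.35, 0.01, 1.75, -0.0, 1.04, -0.71] p [0.3393, -0.4903, 0.3041] r [0.0, 1.0, -0.0, 0.0] F [1.1, 0.1, 0.0] w 0.998 g 0.0
```

Request:
{"op": "servo_tool", "data": {"motion": [1,-1,0,0,0,0,0,1,-1,0,0,0,0,0,1,-1,0,0,0,0,0,1,-1,0,0,0,0,0,1,-1,0,0,0,0,0]}}

```text
t: 2.88
eef_pos: [0.4393, -0.3904, 0.3041]
tool_rot: [0.0, 1.0, -0.0, 0.0]
contact_force: [0.1, -0.5, 0.2]
gripper_width: 1.001
grasp_force: 0.0
```

Request:
{"op": "servo_tool", "data": {"motion": [0.34,-1,0,0,0,0,0,0,-1,0,0,0,0,0,0,-1,0,0,0,0,0,0,-1,0,0,0,0,0,0,-1,0,0,0,0,0]}}

```text
t: 3.5
eef_pos: [0.4452, -0.2898, 0.304]
tool_rot: [0.0, 1.0, -0.0, 0.0]
contact_force: [-0.1, -0.3, -0.3]
gripper_width: 0.999
grasp_force: 0.0
```

Request:
{"op": "servo_tool", "data": {"motion": [0,-1,0,0,0,0,0,0,-1,0,0,0,0,0,0,-1,0,0,0,0,0,0,-1,0,0,0,0,0,0,-1,0,0,0,0,0]}}

```text
t: 4.12
eef_pos: [0.4454, -0.1897, 0.3039]
tool_rot: [0.0, 1.0, -0.0, 0.0]
contact_force: [-0.3, 0.1, -0.6]
gripper_width: 1.0
grasp_force: 0.0
```

Request:
{"op": "servo_tool", "data": {"motion": [0,-1,0,0,0,0,0,0,-1,0,0,0,0,0,0,-1,0,0,0,0,0,0,-1,0,0,0,0,0,0,-1,0,0,0,0,0]}}

```text
t: 4.75
eef_pos: [0.4453, -0.0897, 0.304]
tool_rot: [0.0, 1.0, -0.0, 0.0]
contact_force: [0.4, 0.0, -0.2]
gripper_width: 0.998
grasp_force: 0.0
```

Request:
{"op": "servo_tool", "data": {"motion": [0,-1,0,0,0,0,0,0,-1,0,0,0,0,0,0,-1,0,0,0,0,0,0,-1,0,0,0,0,0,0,-1,0,0,0,0,0]}}

```text
t: 5.38
eef_pos: [0.4452, 0.0102, 0.3039]
tool_rot: [0.0, 1.0, -0.0, 0.0]
contact_force: [0.2, 0.2, -0.6]
gripper_width: 0.997
grasp_force: 0.0
```

Request:
{"op": "servo_tool", "data": {"motion": [0,-0.7,0,0,0,0,0.5,0,0,0,0,0,0,0.5,0,0,0,0,0,0,0.5]}}

```text
t: 5.75
eef_pos: [0.4454, 0.0224, 0.3039]
tool_rot: [0.0, 1.0, -0.0, -0.0]
contact_force: [0.2, -0.1, 1.3]
gripper_width: 0.499
grasp_force: 0.0
```

```bash
python3 st.py; python3 - <<'E'
from fit import *
cal=bot.get_calibration("wrist"); im=save("wrist","w1"); print(ray("wrist",(320,240),cal)[0].round(3))
p=(.446,.024)
for nm,rs in dict(cream=[(.118,.030),(.131,.010)],all=[(.118,.030),(.131,.010),(.094,.039),(.070,.048),(.046,.057)],blue=[(.046,.057)]).items():
    x=fitrings(im,"wrist",p,rs,cal,.01); print(nm,x.round(4))
    if nm!="blue":
        for r in rs: cv2.polylines(im,[circ("wrist",*x,*r,cal).astype(int)],True,(255,0,255) if nm=="cream" else (0,255,255),1)
cv2.imwrite("pics/w1f.png",im[...,::-1])
E
```

```text
5.75 q [0.14, 0.12, -0.35, 2.06, 0.05, 0.97, -1.81] p [0.4454, 0.0224, 0.3039] r [0.0, 1.0, -0.0, -0.0] F [0.2, -0.1, 1.3] w 0.499 g 0.0
[0.522 0.023 0.373]
cream [0.448 0.027]
all [0.4473 0.0277]
blue [0.4471 0.0285]
```

View pics/w1f.png

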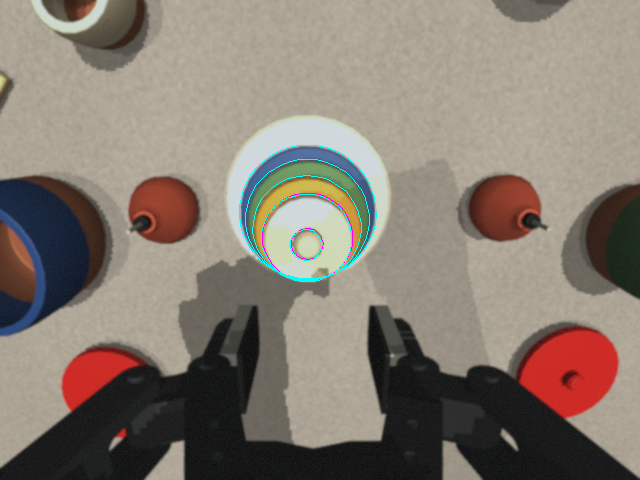

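Request:
{"op": "servo_tool", "data": {"motion": [0.08,-0.23,1,0,0,0,0.5,0,0,1,0,0,0,0.5,0,0,1,0,0,0,0.5,0,0,1,0,0,0,0.5,0,0,0.9,0,0,0,0.5]}}

```text
t: 6.42
eef_pos: [0.4471, 0.0267, 0.2052]
tool_rot: [0.0, 1.0, -0.001, -0.0]
contact_force: [0.8, 0.7, 0.4]
gripper_width: 0.498
grasp_force: 0.0
```

Request:
{"op": "servo_tool", "data": {"motion": [0,0,0.6,0,0,0,0.5,0,0,0,0,0,0,0.6,0,0,0,0,0,0,1,0,0,0,0,0,0,1,0,0,0,0,0,0,1], "grip_force": 30}}

```text
t: 7.05
eef_pos: [0.4474, 0.0277, 0.1944]
tool_rot: [-0.0, 1.0, -0.0, 0.001]
contact_force: [-0.1, 0.1, 1.6]
gripper_width: 0.215
grasp_force: 29.3
```

Request:
{"op": "servo_tool", "data": {"motion": [0,0,0,0,0,0,1,0,0,0,0,0,0,1,0,0,0,0,0,0,1]}}

```text
t: 7.42
eef_pos: [0.4474, 0.0277, 0.1941]
tool_rot: [-0.0, 1.0, -0.0, 0.0]
contact_force: [0.2, 0.5, 2.2]
gripper_width: 0.211
grasp_force: 29.4
```

```bash
python3 st.py; python3 -c "
from h import *
save('wrist','w2')"
```

```text
7.42 q [0.09, 0.28, -0.34, 2.16, 0.14, 0.72, -1.91] p [0.4474, 0.0277, 0.1941] r [-0.0, 1.0, -0.0, 0.0] F [0.2, 0.5, 2.2] w 0.211 g 29.4
```

View pics/w2.png

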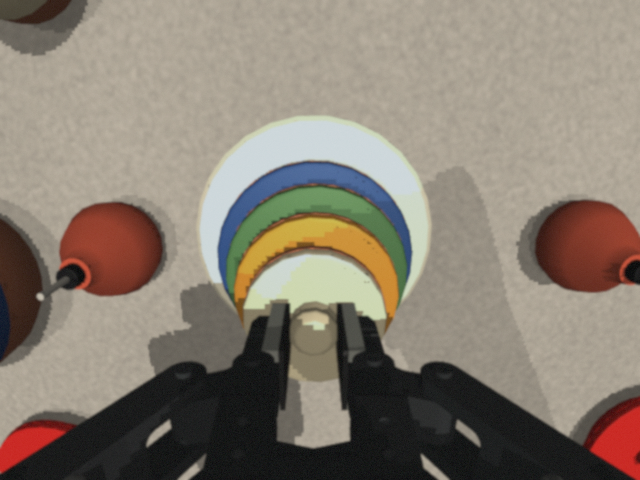

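The knob sits between the pads at about (313,335). I'll lift it and carry it towards the cream jar.

Request:
{"op": "servo_tool", "data": {"motion": [0,0,-0.3,0,0,0,1,0,0,-0.7,0,0,0,1,0,0,-1,0,0,0,1,0,0,-0.6,0,0,0,1,0.3,-0.5,0,0,0,0,1]}}

```text
t: 8.1
eef_pos: [0.4535, 0.0373, 0.2469]
tool_rot: [0.0, 1.0, -0.001, 0.001]
contact_force: [0.9, 1.7, -0.5]
gripper_width: 0.215
grasp_force: 29.3
```

Request:
{"op": "servo_tool", "data": {"motion": [0.6,-0.8,0,0,0,0,1,0.8,-1,0,0,0,0,1,0.8,-1,0,0,0,0,1,0.8,-1,0,0,0,0,1,0.8,-1,0,0,0,0,1]}}

```text
t: 8.72
eef_pos: [0.5294, 0.1351, 0.245]
tool_rot: [-0.0, 1.0, 0.0, -0.001]
contact_force: [0.8, -0.3, -0.5]
gripper_width: 0.209
grasp_force: 29.3
```

Request:
{"op": "servo_tool", "data": {"motion": [0.8,-1,0,0,0,0,1,0.4,-1,0,0,0,0,1,0.2,-0.7,0,0,0,0,1,0,-0.25,0,0,0,0,1,0,0,0,0,0,0,1]}}

```text
t: 9.35
eef_pos: [0.5567, 0.1926, 0.2458]
tool_rot: [0.0, 1.0, 0.0, -0.0]
contact_force: [-0.8, -0.1, -0.6]
gripper_width: 0.211
grasp_force: 29.3
```

```bash
cat > look.py <<'E'
import sys
from fit import *
n,tag=sys.argv[1:3]; g,h,do,di=JARS[n]
if len(sys.argv)>3: g=eval(sys.argv[3])
o=bot.get_obs(); cal=bot.get_calibration("wrist"); im=save("wrist",tag)
p=fitrings(im,"wrist",g,[(h,do/2),(h,di/2)],cal,.012); e=o["eef_pos"]
print(n,p.round(4),"tcp",e.round(4),"units tx,ty",((p[0]-e[0])/.02).round(2),((e[1]-p[1])/.02).round(2),"w",o["gripper_width"],"g",o["grasp_force"],"q",o["q"].round(2))
for d in(do,di): cv2.polylines(im,[circ("wrist",*p,h,d/2,cal).astype(int)],True,(255,0,255),1)
cv2.imwrite(f"pics/{tag}f.png",im[...,::-1])
E
python3 look.py cream w3 "(.618,.194)"
```

```text
cream [0.6177 0.1948] tcp [0.5567 0.1926 0.2458] units tx,ty 3.05 -0.11 w 0.2109038988724254 g 29.32807445526123 q [-0.15  0.43 -0.37  1.8   0.19  0.95 -2.17]
```

View pics/w3f.png

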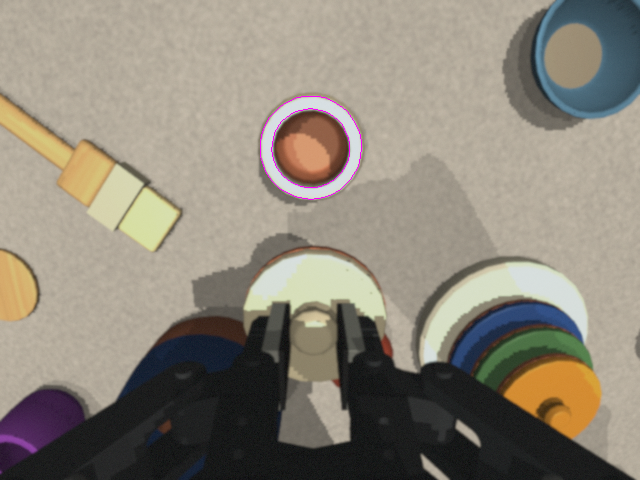

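The rim fit on the cream jar at (311,148) is clean and the lid is held level. Next I'll get the lid's offset in the hand from the same picture.

```bash
cat > held.py <<'E'
import sys, fit
from fit import *
def circ(cam,x,y,z,r,cal):
    a=np.linspace(-1.3,1.3,48); return np.array([proj(cam,[x+r*np.cos(t),y+r*np.sin(t),z],cal) for t in a])
fit.circ=circ
tag,r=sys.argv[1],float(sys.argv[2]); e=bot.get_obs()["eef_pos"]; cal=bot.get_calibration("wrist"); im=cv2.imread(f"pics/{tag}.png")
z=e[2]-.0761
p=fitrings(im,"wrist",e[:2],[(z,r)],cal,.008); print("held lid minus tcp",(p-e[:2]).round(4))
E
python3 held.py w3 .030
```

```text
held lid minus tcp [-0.002   0.0005]
```

Request:
{"op": "servo_tool", "data": {"motion": [0.8,-0.1,0,0,0,0,1,1,0,0,0,0,0,1,0.9,0,0,0,0,0,1,0.4,0,0.6,0,0,0,1,0,0,1,0,0,0,1]}}

```text
t: 10.02
eef_pos: [0.6193, 0.194, 0.213]
tool_rot: [0.0, 1.0, -0.001, 0.0]
contact_force: [-0.6, 0.8, -0.0]
gripper_width: 0.215
grasp_force: 29.3
```

Request:
{"op": "servo_tool", "data": {"motion": [0,0,1,0,0,0,1,0,0,0.8,0,0,0,1,0,0,0.6,0,0,0,1,0,0,0.3,0,0,0,1,0,0,0,0,0,0,1]}}

```text
t: 10.65
eef_pos: [0.6192, 0.1946, 0.1598]
tool_rot: [0.0, 1.0, -0.0, 0.0]
contact_force: [-0.0, -0.8, -0.4]
gripper_width: 0.213
grasp_force: 29.3
```

Request:
{"op": "servo_tool", "data": {"motion": [0,0,0.1,0,0,0,1,0,0,0,0,0,0,1]}}

```text
t: 10.9
eef_pos: [0.6196, 0.1948, 0.1587]
tool_rot: [-0.0, 1.0, -0.0, 0.001]
contact_force: [-0.6, -0.4, 2.8]
gripper_width: 0.211
grasp_force: 29.5
```

Request:
{"op": "servo_tool", "data": {"motion": [0,0,0.05,0,0,0,1,0,0,0,0,0,0,1]}}

```text
t: 11.15
eef_pos: [0.6198, 0.1948, 0.1583]
tool_rot: [-0.0, 1.0, -0.0, 0.001]
contact_force: [-1.3, -0.8, 6.9]
gripper_width: 0.211
grasp_force: 30.0
```

Request:
{"op": "servo_tool", "data": {"motion": [0,0,0.05,0,0,0,1,0,0,0,0,0,0,1]}}

```text
t: 11.4
eef_pos: [0.62, 0.195, 0.1581]
tool_rot: [-0.0, 1.0, -0.0, 0.001]
contact_force: [-2.5, -1.6, 11.5]
gripper_width: 0.208
grasp_force: 30.4
```

```bash
python3 st.py
```

```text
11.4 q [-0.17, 0.61, -0.33, 1.72, 0.25, 0.85, -2.18] p [0.62, 0.195, 0.1581] r [-0.0, 1.0, -0.0, 0.001] F [-2.5, -1.6, 11.5] w 0.208 g 30.4
```

Request:
{"op": "servo_tool", "data": {"motion": [0,0,-0.08,0,0,0,1,0,0,0,0,0,0,0.7,0,0,0,0,0,0,0.6,0,0,0,0,0,0,0.5,0,0,0,0,0,0,0.5]}}

```text
t: 12.02
eef_pos: [0.619, 0.1946, 0.1573]
tool_rot: [0.0, 1.0, -0.0, -0.0]
contact_force: [-0.3, -0.5, 0.1]
gripper_width: 0.499
grasp_force: 0.0
```

Request:
{"op": "servo_tool", "data": {"motion": [0,0,-0.5,0,0,0,0.5,0,0,-1,0,0,0,0.5,-1,0,-1,0,0,0,0.5,-1,0,-1,0,0,0,0.5,-1,0,0,0,0,0,0.5]}}

```text
t: 12.65
eef_pos: [0.5598, 0.1954, 0.2311]
tool_rot: [-0.001, 1.0, -0.0, 0.003]
contact_force: [0.1, 0.8, -0.5]
gripper_width: 0.503
grasp_force: 0.0
```

```bash
cat > seat.py <<'E'
import sys
from fit import *
n,tag=sys.argv[1:3]; g,h,do,di=JARS[n]; g=eval(sys.argv[3])
o=bot.get_obs(); cal=bot.get_calibration("wrist"); im=save("wrist",tag)
for zz in (h+.009,h+.022): print(zz,fitrings(im,"wrist",g,[(zz,do/2 if zz<h+.01 else .01)],cal,.01).round(4))
print(o["eef_pos"].round(4),o["t"])
E
python3 seat.py cream w4 "(.618,.195)"
```

```text
0.08099999999999999 [0.6193 0.196 ]
0.094 [0.6182 0.1955]
[0.5598 0.1954 0.2311] 12.65
```

View pics/w4.png

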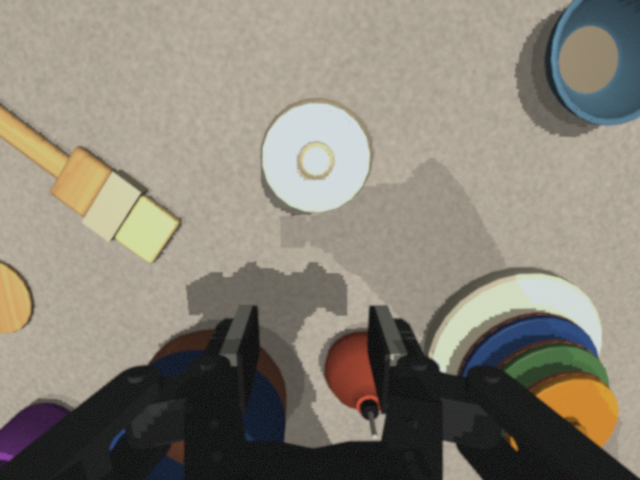

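The cream lid is home and centred at (316,155). Back to the stack for the ochre lid.

Request:
{"op": "servo_tool", "data": {"motion": [-0.6,0.8,0,0,0,0,0.5,-0.6,1,0,0,0,0,0.5,-0.7,1,0,0,0,0,0.5,-0.7,1,0,0,0,0,0.5,-0.7,1,0,0,0,0,0.5]}}

```text
t: 13.32
eef_pos: [0.4934, 0.0981, 0.2287]
tool_rot: [-0.0, 1.0, -0.0, 0.001]
contact_force: [0.2, 0.4, 0.2]
gripper_width: 0.501
grasp_force: 0.0
```

Request:
{"op": "servo_tool", "data": {"motion": [-0.7,1,0,0,0,0,0.5,-0.7,1,0,0,0,0,0.5,-0.6,1,0,0,0,0,0.5,-0.38,0.57,0,0,0,0,0.5,0,0,0.5,0,0,0,0.5]}}

```text
t: 13.95
eef_pos: [0.4462, 0.0268, 0.2182]
tool_rot: [0.0, 1.0, -0.001, 0.001]
contact_force: [1.4, -0.2, -0.4]
gripper_width: 0.497
grasp_force: 0.0
```

```bash
cat > stk.py <<'E'
import sys
from fit import *
tag,r,z=sys.argv[1],float(sys.argv[2]),float(sys.argv[3])
o=bot.get_obs(); e=o["eef_pos"]; cal=bot.get_calibration("wrist"); im=save("wrist",tag)
p=fitrings(im,"wrist",(.4465,.0265),[(z+.024,r),(z+.037,.01)],cal,.008)
print("lid",p.round(4),"tcp",e.round(4),"units",((p[0]-e[0])/.02).round(2),((e[1]-p[1])/.02).round(2),((e[2]-z-.1)/.02).round(2),o["t"])
E
python3 stk.py w5 .039 .070
```

```text
lid [0.4486 0.0274] tcp [0.4462 0.0268 0.2182] units 0.12 -0.03 2.41 13.95
```

Request:
{"op": "servo_tool", "data": {"motion": [0.05,-0.03,1,0,0,0,0.5,0,0,1,0,0,0,0.5,0,0,0.4,0,0,0,0.5,0,0,0,0,0,0,0.6,0,0,0,0,0,0,1]}}

```text
t: 14.62
eef_pos: [0.447, 0.0281, 0.17]
tool_rot: [-0.0, 1.0, 0.0, 0.0]
contact_force: [0.6, -0.2, 1.1]
gripper_width: 0.212
grasp_force: 30.2
```

Request:
{"op": "servo_tool", "data": {"motion": [0,0,0,0,0,0,1,0,0,0,0,0,0,1,0,0,0,0,0,0,1,0,0,0,0,0,0,1], "grip_force": 35}}

```text
t: 15.12
eef_pos: [0.4469, 0.028, 0.1699]
tool_rot: [-0.0, 1.0, -0.0, 0.001]
contact_force: [0.6, 1.6, 3.7]
gripper_width: 0.209
grasp_force: 34.4
```

```bash
python3 st.py
```

```text
15.12 q [0.09, 0.32, -0.34, 2.18, 0.17, 0.66, -1.94] p [0.4469, 0.028, 0.1699] r [-0.0, 1.0, -0.0, 0.001] F [0.6, 1.6, 3.7] w 0.209 g 34.4
```

Request:
{"op": "servo_tool", "data": {"motion": [0,0,-0.3,0,0,0,1,0,0,-0.7,0,0,0,1,0,0,-1,0,0,0,1,0,0,-1,0,0,0,1,0.3,0.4,-0.75,0,0,0,1]}}

```text
t: 15.75
eef_pos: [0.4523, 0.0201, 0.2461]
tool_rot: [0.0, 1.0, 0.0, 0.0]
contact_force: [0.2, 0.6, -0.0]
gripper_width: 0.208
grasp_force: 34.2
```

Request:
{"op": "servo_tool", "data": {"motion": [0.6,0.8,0,0,0,0,1,0.8,1,0,0,0,0,1,0.8,1,0,0,0,0,1,0.8,1,0,0,0,0,1,0.8,1,0,0,0,0,1]}}

```text
t: 16.38
eef_pos: [0.5289, -0.0781, 0.2438]
tool_rot: [0.0, 1.0, -0.001, -0.001]
contact_force: [1.0, -0.4, -1.7]
gripper_width: 0.209
grasp_force: 34.2
```

Request:
{"op": "servo_tool", "data": {"motion": [0.8,1,0,0,0,0,1,0.8,1,0,0,0,0,1,0.8,1,0,0,0,0,1,0.8,1,0,0,0,0,1,0.4,0.6,0,0,0,0,1]}}

```text
t: 17.0
eef_pos: [0.6007, -0.1705, 0.2435]
tool_rot: [0.0, 1.0, -0.001, -0.001]
contact_force: [-0.1, 0.7, -1.3]
gripper_width: 0.208
grasp_force: 34.2
```

Request:
{"op": "servo_tool", "data": {"motion": [0.2,0.27,0,0,0,0,1,0,0,0,0,0,0,1]}}

```text
t: 17.25
eef_pos: [0.6042, -0.1736, 0.2442]
tool_rot: [-0.0, 1.0, -0.0, -0.0]
contact_force: [0.3, -0.2, -0.9]
gripper_width: 0.211
grasp_force: 34.2
```

```bash
python3 look.py ochre w6 "(.670,-.174)"; python3 held.py w6 .039
```

```text
ochre [ 0.6696 -0.1739] tcp [ 0.6042 -0.1736  0.2442] units tx,ty 3.27 0.01 w 0.21060468291912643 g 34.240484833717346 q [ 0.36  0.47 -0.24  1.72  0.13  0.97 -1.5 ]
held lid minus tcp [-0.0019  0.0008]
```

View pics/w6f.png

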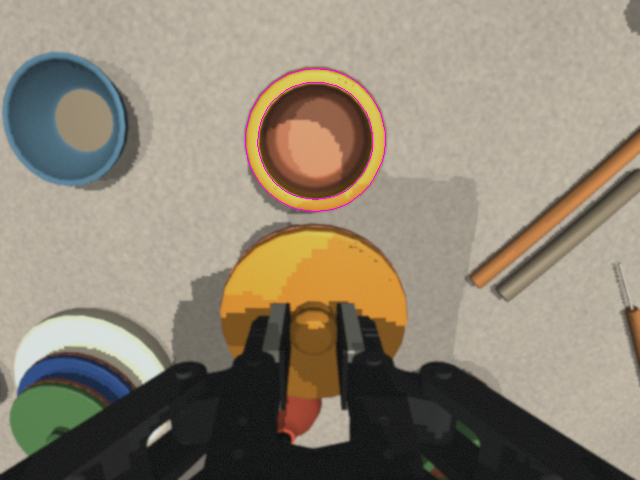

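The ochre rim fit is good at (316,140). Setting the lid down.

Request:
{"op": "servo_tool", "data": {"motion": [0.8,0,0,0,0,0,1,1,0,0,0,0,0,1,1,0,0,0,0,0,1,0.5,0.02,0.6,0,0,0,1,0,0,1,0,0,0,1]}}

```text
t: 17.92
eef_pos: [0.6707, -0.1734, 0.2116]
tool_rot: [-0.0, 1.0, 0.0, 0.0]
contact_force: [-0.6, -0.3, -2.4]
gripper_width: 0.209
grasp_force: 34.3
```

Request:
{"op": "servo_tool", "data": {"motion": [0,0,1,0,0,0,1,0,0,0.6,0,0,0,1,0,0,0.3,0,0,0,1,0,0,0.1,0,0,0,1,0,0,0,0,0,0,1]}}

```text
t: 18.55
eef_pos: [0.6708, -0.1741, 0.173]
tool_rot: [0.0, 1.0, -0.0, 0.0]
contact_force: [-0.6, 0.5, -1.3]
gripper_width: 0.207
grasp_force: 34.2
```

Request:
{"op": "servo_tool", "data": {"motion": [0,0,0.08,0,0,0,1,0,0,0.05,0,0,0,1,0,0,0,0,0,0,1]}}

```text
t: 18.92
eef_pos: [0.6706, -0.174, 0.1701]
tool_rot: [0.0, 1.0, -0.0, 0.0]
contact_force: [-0.1, -1.6, -0.2]
gripper_width: 0.209
grasp_force: 34.3
```

Request:
{"op": "servo_tool", "data": {"motion": [0,0,0.06,0,0,0,1,0,0,0,0,0,0,1]}}

```text
t: 19.18
eef_pos: [0.6707, -0.1741, 0.1697]
tool_rot: [0.0, 1.0, -0.0, 0.0]
contact_force: [-2.4, -0.8, 5.3]
gripper_width: 0.205
grasp_force: 34.9
```

Request:
{"op": "servo_tool", "data": {"motion": [0,0,0.05,0,0,0,1,0,0,0,0,0,0,1]}}

```text
t: 19.42
eef_pos: [0.6707, -0.1741, 0.1697]
tool_rot: [0.0, 1.0, -0.0, 0.0]
contact_force: [-5.0, -0.1, 10.7]
gripper_width: 0.209
grasp_force: 35.4
```

Contact is firm at the expected height, so I'll release and check.

Request:
{"op": "servo_tool", "data": {"motion": [0,0,-0.08,0,0,0,1,0,0,0,0,0,0,0.7,0,0,0,0,0,0,0.6,0,0,0,0,0,0,0.5,0,0,0,0,0,0,0.5]}}

```text
t: 20.05
eef_pos: [0.6705, -0.174, 0.1691]
tool_rot: [-0.0, 1.0, -0.0, -0.0]
contact_force: [0.3, 0.2, 0.6]
gripper_width: 0.503
grasp_force: 0.0
```

Request:
{"op": "servo_tool", "data": {"motion": [0,0,-0.5,0,0,0,0.5,0,0,-1,0,0,0,0.5,-1,0,-1,0,0,0,0.5,-1,0,-1,0,0,0,0.5,-1,0,0,0,0,0,0.5]}}

```text
t: 20.68
eef_pos: [0.6114, -0.1742, 0.2432]
tool_rot: [0.001, 1.0, -0.0, 0.003]
contact_force: [1.3, 0.2, 0.1]
gripper_width: 0.501
grasp_force: 0.0
```

```bash
python3 seat.py ochre w7 "(.670,-.174)"
```

```text
0.093 [ 0.6702 -0.1735]
0.10600000000000001 [ 0.6693 -0.1729]
[ 0.6114 -0.1742  0.2432] 20.675
```

Request:
{"op": "servo_tool", "data": {"motion": [-0.6,-0.8,0,0,0,0,0.5,-0.8,-1,0,0,0,0,0.5,-0.8,-1,0,0,0,0,0.5,-0.8,-1,0,0,0,0,0.5,-0.8,-1,0,0,0,0,0.5]}}

```text
t: 21.35
eef_pos: [0.5347, -0.0773, 0.2407]
tool_rot: [0.0, 1.0, 0.0, 0.001]
contact_force: [0.2, -0.0, -0.4]
gripper_width: 0.499
grasp_force: 0.0
```

Request:
{"op": "servo_tool", "data": {"motion": [-0.9,-1,0,0,0,0,0.5,-0.9,-1,0,0,0,0,0.5,-0.9,-1,0,0,0,0,0.5,-0.9,-1,0,0,0,0,0.5,-0.6,-0.8,0,0,0,0,0.5]}}

```text
t: 21.98
eef_pos: [0.4504, 0.019, 0.2404]
tool_rot: [0.0, 1.0, 0.0, 0.001]
contact_force: [0.7, -1.1, 0.2]
gripper_width: 0.5
grasp_force: 0.0
```

Request:
{"op": "servo_tool", "data": {"motion": [-0.23,-0.48,1,0,0,0,0.5,0,0,1,0,0,0,0.5,0,0,0,0,0,0,0.5]}}

```text
t: 22.35
eef_pos: [0.4455, 0.0278, 0.1989]
tool_rot: [0.0, 1.0, 0.0, -0.001]
contact_force: [1.0, 0.2, 0.0]
gripper_width: 0.499
grasp_force: 0.0
```

```bash
python3 stk.py w8 .048 .046
```

```text
lid [0.4477 0.0279] tcp [0.4455 0.0278 0.1989] units 0.11 -0.01 2.65 22.35
```

Request:
{"op": "servo_tool", "data": {"motion": [0.05,0,1,0,0,0,0.5,0,0,1,0,0,0,0.5,0,0,0.65,0,0,0,0.5,0,0,0,0,0,0,0.6,0,0,0,0,0,0,1]}}

```text
t: 23.02
eef_pos: [0.4475, 0.0276, 0.147]
tool_rot: [0.0, 1.0, -0.0, 0.001]
contact_force: [-0.5, 1.2, 2.0]
gripper_width: 0.212
grasp_force: 36.9
```

Request:
{"op": "servo_tool", "data": {"motion": [0,0,0,0,0,0,1,0,0,0,0,0,0,1,0,0,0,0,0,0,1,0,0,0,0,0,0,1], "grip_force": 45}}

```text
t: 23.52
eef_pos: [0.4475, 0.0277, 0.1469]
tool_rot: [-0.0, 1.0, -0.0, 0.001]
contact_force: [-0.8, -0.0, 6.8]
gripper_width: 0.205
grasp_force: 44.2
```

```bash
python3 st.py
```

```text
23.52 q [0.08, 0.37, -0.32, 2.2, 0.2, 0.61, -1.97] p [0.4475, 0.0277, 0.1469] r [-0.0, 1.0, -0.0, 0.001] F [-0.8, -0.0, 6.8] w 0.205 g 44.2
```

Request:
{"op": "servo_tool", "data": {"motion": [0,0,-0.3,0,0,0,1,0,0,-0.7,0,0,0,1,0,0,-1,0,0,0,1,0,0,-1,0,0,0,1,0,0,-1,0,0,0,1]}}

```text
t: 24.15
eef_pos: [0.4467, 0.0276, 0.2276]
tool_rot: [-0.0, 1.0, -0.0, 0.0]
contact_force: [0.7, 0.4, -0.9]
gripper_width: 0.202
grasp_force: 44.0
```

Request:
{"op": "servo_tool", "data": {"motion": [0,0.3,-1,0,0,0,1,0,0.7,-0.2,0,0,0,1,0,1,0,0,0,0,1,0,1,0,0,0,0,1,0,1,0,0,0,0,1]}}

```text
t: 24.78
eef_pos: [0.4462, -0.0539, 0.2499]
tool_rot: [0.0, 1.0, -0.0, -0.001]
contact_force: [-0.0, -0.0, -0.6]
gripper_width: 0.203
grasp_force: 44.0
```

Request:
{"op": "servo_tool", "data": {"motion": [0,1,0,0,0,0,1,0,1,0,0,0,0,1,0,1,0,0,0,0,1,0,1,0,0,0,0,1,0,1,0,0,0,0,1]}}

```text
t: 25.4
eef_pos: [0.446, -0.1538, 0.2498]
tool_rot: [-0.0, 1.0, -0.0, -0.001]
contact_force: [0.1, -0.1, -0.9]
gripper_width: 0.199
grasp_force: 44.0
```

Request:
{"op": "servo_tool", "data": {"motion": [-0.4,1,0,0,0,0,1,-0.8,1,0,0,0,0,1,-0.8,1,0,0,0,0,1,-0.8,1,0,0,0,0,1,-0.8,1,0,0,0,0,1]}}

```text
t: 26.02
eef_pos: [0.3734, -0.2534, 0.2498]
tool_rot: [-0.0, 1.0, -0.0, -0.001]
contact_force: [-0.6, 0.4, -1.4]
gripper_width: 0.202
grasp_force: 44.0
```

Request:
{"op": "servo_tool", "data": {"motion": [-0.5,0.7,0,0,0,0,1,-0.3,0.3,0,0,0,0,1,0,0,0,0,0,0,1]}}

```text
t: 26.4
eef_pos: [0.3582, -0.2726, 0.25]
tool_rot: [-0.0, 1.0, -0.001, -0.0]
contact_force: [0.7, -0.3, -1.2]
gripper_width: 0.202
grasp_force: 44.0
```

```bash
python3 look.py green w9 "(.424,-.292)"; sed -i 's/\.0761/.077/' held.py; python3 held.py w9 .048
```

```text
green [ 0.4235 -0.2915] tcp [ 0.3582 -0.2726  0.25  ] units tx,ty 3.26 0.94 w 0.20245893191711198 g 43.9920437335968 q [ 0.64  0.18 -0.14  2.12  0.03  0.84 -1.1 ]
held lid minus tcp [-0.0016  0.0012]
```

View pics/w9f.png

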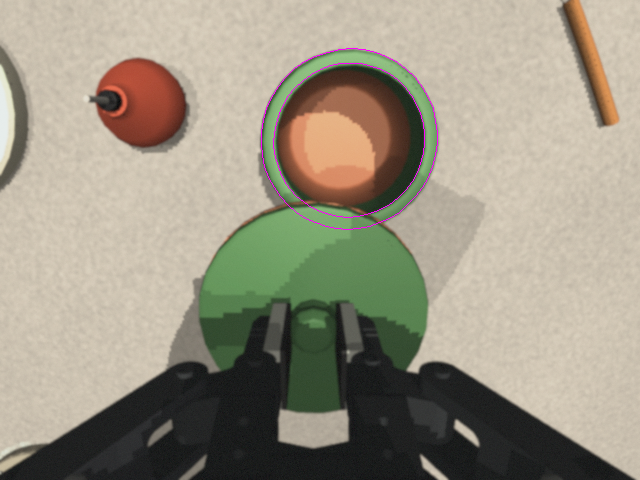

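Request:
{"op": "servo_tool", "data": {"motion": [0.8,0.4,0,0,0,0,1,1,0.4,0,0,0,0,1,1,0.17,0,0,0,0,1,0.51,0,0.6,0,0,0,1,0,0,1,0,0,0,1]}}

```text
t: 27.08
eef_pos: [0.4269, -0.2914, 0.2176]
tool_rot: [0.0, 1.0, 0.001, 0.001]
contact_force: [-0.4, 0.3, -1.9]
gripper_width: 0.2
grasp_force: 44.0
```

Request:
{"op": "servo_tool", "data": {"motion": [0,0,0.9,0,0,0,1,0,0,0.5,0,0,0,1,0,0,0.25,0,0,0,1,0,0,0,0,0,0,1]}}

```text
t: 27.58
eef_pos: [0.4252, -0.2918, 0.1852]
tool_rot: [-0.0, 1.0, -0.0, -0.0]
contact_force: [0.1, -0.6, -1.3]
gripper_width: 0.204
grasp_force: 44.0
```

Request:
{"op": "servo_tool", "data": {"motion": [0,0,0.1,0,0,0,1,0,0,0,0,0,0,1]}}

```text
t: 27.82
eef_pos: [0.4252, -0.2919, 0.1836]
tool_rot: [0.0, 1.0, -0.0, 0.0]
contact_force: [0.2, -0.3, -2.4]
gripper_width: 0.199
grasp_force: 44.0
```

Request:
{"op": "servo_tool", "data": {"motion": [0,0,0.05,0,0,0,1,0,0,0,0,0,0,1]}}

```text
t: 28.08
eef_pos: [0.4252, -0.2919, 0.1826]
tool_rot: [0.0, 1.0, -0.0, 0.0]
contact_force: [-0.5, 1.2, 0.3]
gripper_width: 0.203
grasp_force: 44.3
```

Request:
{"op": "servo_tool", "data": {"motion": [0,0,0.05,0,0,0,1,0,0,0,0,0,0,1]}}

```text
t: 28.32
eef_pos: [0.4253, -0.292, 0.1825]
tool_rot: [0.0, 1.0, -0.0, 0.0]
contact_force: [-3.9, 2.0, 11.6]
gripper_width: 0.203
grasp_force: 45.3
```

Request:
{"op": "servo_tool", "data": {"motion": [0,0,0.05,0,0,0,1,0,0,0,0,0,0,1]}}

```text
t: 28.58
eef_pos: [0.4253, -0.292, 0.1824]
tool_rot: [0.0, 1.0, -0.0, 0.0]
contact_force: [-5.9, 3.7, 21.9]
gripper_width: 0.2
grasp_force: 46.2
```

Request:
{"op": "servo_tool", "data": {"motion": [0,0,-0.1,0,0,0,1,0,0,0,0,0,0,0.7,0,0,0,0,0,0,0.6,0,0,0,0,0,0,0.5,0,0,0,0,0,0,0.5]}}

```text
t: 29.2
eef_pos: [0.425, -0.2917, 0.1821]
tool_rot: [-0.0, 1.0, -0.0, -0.0]
contact_force: [0.4, -0.2, -0.3]
gripper_width: 0.5
grasp_force: 0.0
```

Request:
{"op": "servo_tool", "data": {"motion": [0,0,-0.5,0,0,0,0.5,0,0,-1,0,0,0,0.5,-0.9,0,-1,0,0,0,0.5,-0.9,0,-0.8,0,0,0,0.5,-0.5,0,0,0,0,0,0.5]}}

```text
t: 29.82
eef_pos: [0.3789, -0.2923, 0.2498]
tool_rot: [0.001, 1.0, -0.0, 0.001]
contact_force: [0.1, 0.6, 0.6]
gripper_width: 0.497
grasp_force: 0.0
```

```bash
python3 seat.py green w10 "(.4235,-.2915)"
```

```text
0.105 [ 0.4244 -0.2915]
0.118 [ 0.425  -0.2907]
[ 0.3789 -0.2923  0.2498] 29.825
```

Request:
{"op": "servo_tool", "data": {"motion": [0.6,-0.6,0,0,0,0,0.5,1,-1,0,0,0,0,0.5,1,-1,0,0,0,0,0.5,0.78,-1,0,0,0,0,0.5,0,-1,0,0,0,0,0.5]}}

```text
t: 30.5
eef_pos: [0.448, -0.1985, 0.2476]
tool_rot: [-0.0, 1.0, 0.001, 0.0]
contact_force: [-1.1, 0.6, 0.1]
gripper_width: 0.499
grasp_force: 0.0
```

Request:
{"op": "servo_tool", "data": {"motion": [0,-1,0,0,0,0,0.5,0,-1,0,0,0,0,0.5,0,-1,0,0,0,0,0.5,0,-1,0,0,0,0,0.5,0,-1,0,0,0,0,0.5]}}

```text
t: 31.12
eef_pos: [0.4468, -0.0988, 0.2477]
tool_rot: [-0.0, 1.0, 0.0, -0.0]
contact_force: [-0.3, 0.2, 0.5]
gripper_width: 0.501
grasp_force: 0.0
```

Request:
{"op": "servo_tool", "data": {"motion": [0,-1,0,0,0,0,0.5,0,-1,0,0,0,0,0.5,0,-1,0,0,0,0,0.5,0,-1,0,0,0,0,0.5,0,-1,0,0,0,0,0.5]}}

```text
t: 31.75
eef_pos: [0.4467, 0.0012, 0.2477]
tool_rot: [-0.0, 1.0, 0.0, -0.0]
contact_force: [0.9, 0.5, 0.1]
gripper_width: 0.502
grasp_force: 0.0
```

Request:
{"op": "servo_tool", "data": {"motion": [0,-0.9,0.5,0,0,0,0.5,0,-0.5,1,0,0,0,0.5,0,0,1,0,0,0,0.5,0,0,1,0,0,0,0.5,0,0,0.3,0,0,0,0.5]}}

```text
t: 32.38
eef_pos: [0.446, 0.0285, 0.1708]
tool_rot: [-0.0, 1.0, 0.0, -0.001]
contact_force: [-0.0, 0.1, 0.7]
gripper_width: 0.498
grasp_force: 0.0
```

```bash
python3 stk.py w11 .057 .022
```

```text
lid [0.4477 0.0293] tcp [0.446  0.0285 0.1708] units 0.08 -0.04 2.44 32.375
```

Request:
{"op": "servo_tool", "data": {"motion": [0.05,0,1,0,0,0,0.5,0,0,1,0,0,0,0.5,0,0,0.36,0,0,0,0.5,0,0,0,0,0,0,0.6,0,0,0,0,0,0,1]}}

```text
t: 33.05
eef_pos: [0.4482, 0.0282, 0.1259]
tool_rot: [0.0, 1.0, -0.0, 0.001]
contact_force: [-1.1, 2.0, 8.1]
gripper_width: 0.204
grasp_force: 37.5
```

Request:
{"op": "servo_tool", "data": {"motion": [0,0,0,0,0,0,1,0,0,0,0,0,0,1,0,0,0,0,0,0,1,0,0,0,0,0,0,1], "grip_force": 55}}

```text
t: 33.55
eef_pos: [0.4483, 0.0284, 0.126]
tool_rot: [-0.0, 1.0, -0.0, 0.001]
contact_force: [-0.6, 1.1, 6.2]
gripper_width: 0.192
grasp_force: 53.7
```

```bash
python3 st.py
```

```text
33.55 q [0.06, 0.41, -0.31, 2.21, 0.23, 0.56, -1.99] p [0.4483, 0.0284, 0.126] r [-0.0, 1.0, -0.0, 0.001] F [-0.6, 1.1, 6.2] w 0.192 g 53.7
```

Request:
{"op": "servo_tool", "data": {"motion": [0,0,-0.2,0,0,0,1,0,0,-0.4,0,0,0,1,0,0,-0.6,0,0,0,1,0,0,0,0,0,0,1]}}

```text
t: 34.05
eef_pos: [0.4484, 0.0282, 0.1502]
tool_rot: [-0.0, 1.0, -0.0, 0.001]
contact_force: [-0.0, -1.0, -3.7]
gripper_width: 0.19
grasp_force: 53.8
```

Request:
{"op": "servo_tool", "data": {"motion": [0,0,-1,0,0,0,1,0,0,-1,0,0,0,1,0,0,-1,0,0,0,1,0,0,-1,0,0,0,1,0,0,-1,0,0,0,1]}}

```text
t: 34.67
eef_pos: [0.4474, 0.0281, 0.2496]
tool_rot: [0.0, 1.0, -0.0, -0.0]
contact_force: [-0.3, -0.5, -3.6]
gripper_width: 0.189
grasp_force: 53.8
```

```bash
python3 st.py; python3 -c "
from h import *
save('wrist','w12')"
```

```text
34.67 q [0.13, 0.2, -0.37, 2.11, 0.09, 0.85, -1.87] p [0.4474, 0.0281, 0.2496] r [0.0, 1.0, -0.0, -0.0] F [-0.3, -0.5, -3.6] w 0.189 g 53.8
```

View pics/w12.png

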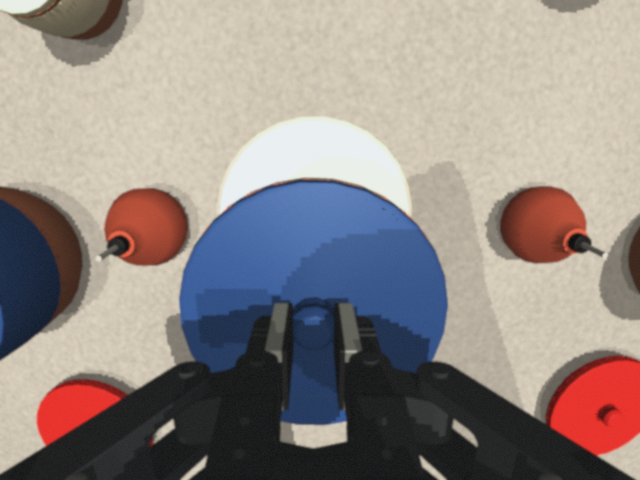

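The blue lid is lifted cleanly and hangs level. On to the blue jar.

Request:
{"op": "servo_tool", "data": {"motion": [0,-0.4,0,0,0,0,1,0,-0.8,0,0,0,0,1,0,-1,0,0,0,0,1,0,-1,0,0,0,0,1,0,-1,0,0,0,0,1]}}

```text
t: 35.35
eef_pos: [0.4469, 0.1132, 0.2477]
tool_rot: [0.0, 1.0, 0.0, -0.001]
contact_force: [-0.7, -0.3, -2.9]
gripper_width: 0.191
grasp_force: 53.9
```

Request:
{"op": "servo_tool", "data": {"motion": [-0.4,-1,0,0,0,0,1,-0.6,-1,0,0,0,0,1,-0.8,-1,0,0,0,0,1,-0.8,-1,0,0,0,0,1,-0.8,-1,0,0,0,0,1]}}

```text
t: 35.98
eef_pos: [0.3783, 0.213, 0.2479]
tool_rot: [0.0, 1.0, 0.0, -0.001]
contact_force: [0.2, 0.4, -3.0]
gripper_width: 0.188
grasp_force: 53.9
```

Request:
{"op": "servo_tool", "data": {"motion": [-0.7,-1,0,0,0,0,1,-0.3,-0.7,0,0,0,0,1,-0.2,-0.3,0,0,0,0,1,0,0,0,0,0,0,1]}}

```text
t: 36.48
eef_pos: [0.3552, 0.2523, 0.2485]
tool_rot: [0.0, 1.0, 0.0, -0.001]
contact_force: [-0.1, 0.1, -2.2]
gripper_width: 0.19
grasp_force: 53.9
```

```bash
python3 look.py blue w13 "(.422,.279)"; sed -i 's/\.077$/.080/' held.py; grep -n "e\[2\]-" held.py; python3 held.py w13 .057
```

```text
blue [0.4207 0.2787] tcp [0.3552 0.2523 0.2485] units tx,ty 3.27 -1.32 w 0.18983089757415597 g 53.91263723373413 q [-0.27  0.2  -0.54  2.13  0.13  0.85 -2.46]
7:z=e[2]-.080
held lid minus tcp [-0.0023  0.0008]
```

View pics/w13f.png

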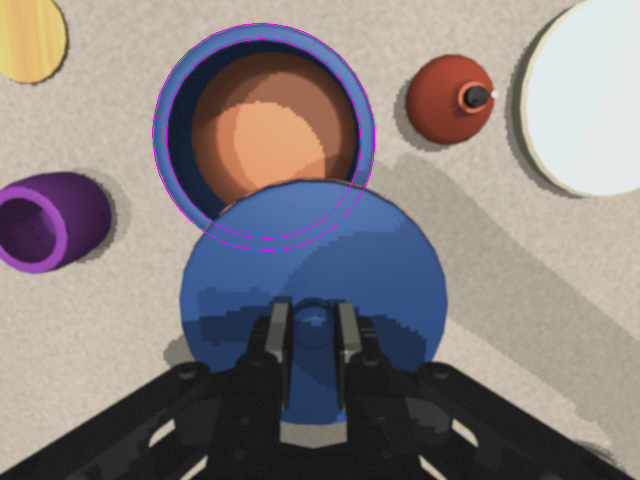

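The blue rim fit is good at (264,136). Setting it down.

Request:
{"op": "servo_tool", "data": {"motion": [0.8,-0.4,0,0,0,0,1,1,-0.5,0,0,0,0,1,1,-0.38,0,0,0,0,1,0.54,0,0,0,0,0,1,0,0,0.6,0,0,0,1]}}

```text
t: 37.15
eef_pos: [0.424, 0.2776, 0.2371]
tool_rot: [-0.0, 1.0, -0.001, 0.001]
contact_force: [-0.1, 0.1, -3.0]
gripper_width: 0.187
grasp_force: 54.0
```

Request:
{"op": "servo_tool", "data": {"motion": [0,0,0.9,0,0,0,1,0,0,0.55,0,0,0,1,0,0,0.3,0,0,0,1,0,0,0,0,0,0,1]}}

```text
t: 37.65
eef_pos: [0.4222, 0.2777, 0.2017]
tool_rot: [0.0, 1.0, 0.0, -0.0]
contact_force: [-0.8, 0.5, -3.0]
gripper_width: 0.19
grasp_force: 54.0
```

Request:
{"op": "servo_tool", "data": {"motion": [0,0,0.1,0,0,0,1,0,0,0,0,0,0,1]}}

```text
t: 37.9
eef_pos: [0.4227, 0.2779, 0.2004]
tool_rot: [-0.0, 1.0, -0.0, 0.0]
contact_force: [0.4, 0.8, -2.7]
gripper_width: 0.188
grasp_force: 54.0
```

Request:
{"op": "servo_tool", "data": {"motion": [0,0,0.08,0,0,0,1,0,0,0,0,0,0,1]}}

```text
t: 38.15
eef_pos: [0.4225, 0.2778, 0.1985]
tool_rot: [0.0, 1.0, -0.0, 0.0]
contact_force: [-0.6, 0.1, -3.2]
gripper_width: 0.183
grasp_force: 54.0
```

Request:
{"op": "servo_tool", "data": {"motion": [0,0,0.05,0,0,0,1,0,0,0,0,0,0,1]}}

```text
t: 38.4
eef_pos: [0.4225, 0.2778, 0.1975]
tool_rot: [0.0, 1.0, -0.0, -0.0]
contact_force: [0.1, -1.4, -2.7]
gripper_width: 0.186
grasp_force: 54.0
```

Request:
{"op": "servo_tool", "data": {"motion": [0,0,0.05,0,0,0,1,0,0,0,0,0,0,1]}}

```text
t: 38.65
eef_pos: [0.4226, 0.2779, 0.1973]
tool_rot: [0.0, 1.0, -0.0, 0.0]
contact_force: [-2.5, -1.6, 7.6]
gripper_width: 0.189
grasp_force: 55.1
```

Contact is at 0.197, as expected. I'll press slightly, release and inspect.

Request:
{"op": "servo_tool", "data": {"motion": [0,0,0.03,0,0,0,1,0,0,0,0,0,0,1,0,0,-0.08,0,0,0,1,0,0,0,0,0,0,0.7,0,0,0,0,0,0,0.6]}}

```text
t: 39.28
eef_pos: [0.4227, 0.278, 0.1976]
tool_rot: [-0.0, 1.0, -0.0, 0.0]
contact_force: [-0.2, -0.1, -0.7]
gripper_width: 0.401
grasp_force: 0.0
```

Request:
{"op": "servo_tool", "data": {"motion": [0,0,0,0,0,0,0.5,0,0,0,0,0,0,0.5,0,0,-0.5,0,0,0,0.5,0,0,-1,0,0,0,0.5,-0.6,0.5,-1,0,0,0,0.5]}}

```text
t: 39.9
eef_pos: [0.411, 0.2684, 0.2488]
tool_rot: [-0.001, 1.0, 0.0, 0.0]
contact_force: [-0.4, 0.6, -1.3]
gripper_width: 0.499
grasp_force: 0.0
```

Request:
{"op": "servo_tool", "data": {"motion": [-0.9,0.6,-1,0,0,0,0.5,-0.5,0.4,0,0,0,0,0.5,0,0,0,0,0,0,0.5]}}

```text
t: 40.28
eef_pos: [0.3821, 0.2471, 0.2674]
tool_rot: [0.0, 1.0, -0.0, 0.0]
contact_force: [0.8, 0.2, 0.7]
gripper_width: 0.505
grasp_force: 0.0
```

```bash
python3 seat.py blue w14 "(.4215,.2787)"; python3 st.py; python3 - <<'E'
from fit import *
a=cv2.imread("pics/w14.png"); b=save("top","top1")[...,::-1]; s=save("side","side1")[...,::-1]
cv2.imwrite("pics/end.png",cv2.resize(np.vstack([np.hstack([a[:,:],s])]),(800,300)))
cal=bot.get_calibration("top"); b=np.ascontiguousarray(b)
for n,(g,h,do,di) in JARS.items():
    print(n,fitrings(b,"top",g,[(h+.009,do/2)],cal,.012).round(4))
cv2.imwrite("pics/end2.png",np.vstack([cv2.resize(np.hstack([a,s]),(800,300)),cv2.resize(b[120:300,160:520],(600,300),interpolation=cv2.INTER_CUBIC) @ np.eye(3) if 0 else cv2.copyMakeBorder(cv2.resize(b[120:300,160:520],(600,300)),0,0,100,100,cv2.BORDER_CONSTANT)]))
E
```

```text
0.11699999999999999 [0.4217 0.2776]
0.13 [0.4224 0.2776]
[0.3821 0.2471 0.2674] 40.275
40.33 q [-0.23, 0.2, -0.53, 2.07, 0.13, 0.9, -2.41] p [0.3825, 0.2476, 0.2672] r [0.0, 1.0, -0.0, 0.0] F [-0.4, 0.0, -0.8] w 0.498 g 0.0
cream [0.618  0.1919]
ochre [ 0.6693 -0.177 ]
green [ 0.4236 -0.295 ]
blue [0.4209 0.2627]
```

View pics/end2.png

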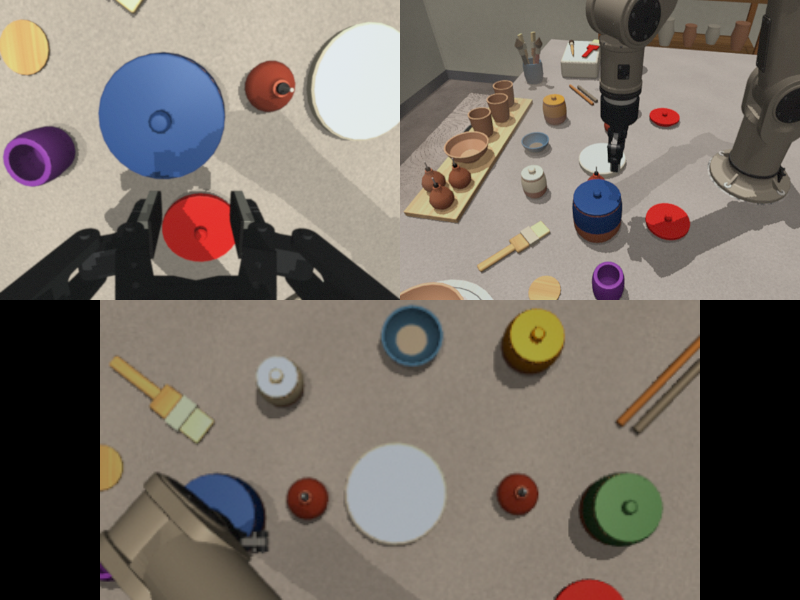

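All four lids sit level and home: wrist view blue at (161,115), side view cream, ochre and blue, top view green. The trailers are still standing and the gripper is clear. Handing in.

```bash
python3 -c "
from station import bot
print(bot.hand_in())"
```

```text
the job is handed in; nothing more can be done
None
```

I put all four lids on their matching jars in order (cream, ochre, green, blue) and handed the job in at about 40 s; camera fits put each lid within about 2 mm of its jar's axis, but the hand-in returned no verdict.

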